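# Find the loose shelf-foot bolt and hold its cap open

### The job

Before checking the rolling shelf's foot, trip its drive: twist the isolator's black knob clockwise to its stop and let go so that it springs back. Then tap the heads of the three bolts from above, one after the other from the robot's left to its right, to feel which one is loose (it sinks under the push), and lift that bolt's hinged cap by its tab to about 45 degrees or more, finishing while the gripper is still holding it open. Leave the other two caps shut and the things lying about where they are.

Things in the scene. Friction and masses are not known exactly. Their poses are not given: they have to be found in the camera images.
- foot: foot of a rolling shelf, fixed: a grey steel plate 150 x 360 x 40 mm (x, y, z); origin at the centre of its underside, z up, y along the row of bolts (positive y is the robot's left), x away from the robot. Three steel hex bolts, 24 mm across flats, stand at x = -10 mm, y = +115 (left), 0 (middle), -115 mm (right), their flat tops at z = 85 mm, 20 mm out of the cap openings
- bolt_p (a joint): how far one of the three bolts has sunk, in m: 0 as it stands. Which of the three places (left, middle, right) this bolt stands in changes and is not told, nor which bolt is loose. A tight bolt does not move (under 0.5 mm); the loose one sinks when pushed down (from about 1 N, stopped at 0.008 m by about 3 N) and springs back
- bolt_q (a joint): how far one of the three bolts has sunk, in m: 0 as it stands. Which of the three places (left, middle, right) this bolt stands in changes and is not told, nor which bolt is loose. A tight bolt does not move (under 0.5 mm); the loose one sinks when pushed down (from about 1 N, stopped at 0.008 m by about 3 N) and springs back
- bolt_r (a joint): how far one of the three bolts has sunk, in m: 0 as it stands. Which of the three places (left, middle, right) this bolt stands in changes and is not told, nor which bolt is loose. A tight bolt does not move (under 0.5 mm); the loose one sinks when pushed down (from about 1 N, stopped at 0.008 m by about 3 N) and springs back
- cap_left (a joint): hinge of the left cap (as seen from the robot), 0 = shut flat, to 1.35 rad as the far end is lifted; falls shut by its weight (about 120 g) when let go. Aluminium cover 95 x 64 mm hinged along its near edge (the robot's side), top face 65 mm above the bench when shut, opening 46 x 34 mm for the bolt head, upright tab at its far edge
- left_tab (a point): grip point of the left cap's tab: an upright fin 24 mm wide (along the foot's y), 12 mm thick (along x), 29 mm tall above the cap, top 13 mm above this point (94 mm above the bench when shut); 44 mm beyond the bolt axis; the point's axes turn with the cap (x from hinge to tab, z up when shut)
- left_hinge (a point): middle of the left cap's hinge axis (axis along the foot's y); the tab's grip point lies 89 mm in x and 36 mm in z from it when shut, 96 mm away
- cap_middle (a joint): hinge of the middle cap (as seen from the robot), 0 = shut flat, to 1.35 rad as the far end is lifted; falls shut by its weight (about 120 g) when let go. Aluminium cover 95 x 64 mm hinged along its near edge (the robot's side), top face 65 mm above the bench when shut, opening 46 x 34 mm for the bolt head, upright tab at its far edge
- middle_tab (a point): grip point of the middle cap's tab: an upright fin 24 mm wide (along the foot's y), 12 mm thick (along x), 29 mm tall above the cap, top 13 mm above this point (94 mm above the bench when shut); 44 mm beyond the bolt axis; the point's axes turn with the cap (x from hinge to tab, z up when shut)
- middle_hinge (a point): middle of the middle cap's hinge axis (axis along the foot's y); the tab's grip point lies 89 mm in x and 36 mm in z from it when shut, 96 mm away
- cap_right (a joint): hinge of the right cap (as seen from the robot), 0 = shut flat, to 1.35 rad as the far end is lifted; falls shut by its weight (about 120 g) when let go. Aluminium cover 95 x 64 mm hinged along its near edge (the robot's side), top face 65 mm above the bench when shut, opening 46 x 34 mm for the bolt head, upright tab at its far edge
- right_tab (a point): grip point of the right cap's tab: an upright fin 24 mm wide (along the foot's y), 12 mm thick (along x), 29 mm tall above the cap, top 13 mm above this point (94 mm above the bench when shut); 44 mm beyond the bolt axis; the point's axes turn with the cap (x from hinge to tab, z up when shut)
- right_hinge (a point): middle of the right cap's hinge axis (axis along the foot's y); the tab's grip point lies 89 mm in x and 36 mm in z from it when shut, 96 mm away
- knob (a joint): turn of the isolator's black knob: 0 at rest, grows as it is turned clockwise seen from above to its stop at 1.2 rad; a spring (about 0.03 Nm at rest, 0.11 Nm at the stop) turns it back when let go
- knob_grip (a point): middle of the knob's bar grip, on its turning axis; the bar is 46 mm long (along this point's x), 13 mm thick (along y), 26 mm tall, its top 12 mm above this point; turns with the knob
- isolator: grey box 90 x 90 x 50 mm fixed on the bench with the knob on its top centre; origin at the centre of its underside; left or right of the foot. At rest the knob's bar lies along its x
- bin_bolts: open red plastic bin 110 x 100 x 60 mm with bolts in it, a bystander; origin at the centre of its underside
- spanner: steel spanner 170 mm long lying in front of the foot, a bystander; origin at the centre of its underside
- washer: steel washer, 42 mm across, 6 mm thick, lying in front of the foot, a bystander; origin at the centre of its underside
- driver: screwdriver lying beyond the foot, a bystander; origin at the centre of its underside
- tape: empty cardboard tape core, 90 mm across, 45 mm tall, beyond the foot, a bystander; origin at the centre of its underside
- carton_small: small carton 70 x 90 x 50 mm, a bystander; origin at the centre of its underside
- jar_grease: jar, 60 mm across, 75 mm tall, a bystander; origin at the centre of its underside
Things that resemble listed ones, but are neither listed nor needed, are in the scene too. Several things look just like the isolator: the one meant starts nearest to the robot's base.

How it is judged:
On the way, in this order (a step that is already met when the one before it is completed fails the run):
1. the knob is turned to its stop (past 1.08 rad) (value of joint knob above 1.08 rad).
2. the knob is let go and has sprung back (below 0.1 rad, no finger on it) (value of joint knob below 0.1 rad and contact force between the fingers and knob below 0.1 N), for 0.1 s.
3. the left bolt is tapped with the fingers (over 1 N) (((y of bolt_p in the frame of foot above 0.06 m and contact force between the fingers and bolt_p above 1 N) or (y of bolt_q in the frame of foot above 0.06 m and contact force between the fingers and bolt_q above 1 N) or (y of bolt_r in the frame of foot above 0.06 m and contact force between the fingers and bolt_r above 1 N))).
4. the middle bolt is tapped with the fingers (over 1 N) (((y of bolt_p in the frame of foot between -0.06 and 0.06 m and contact force between the fingers and bolt_p above 1 N) or (y of bolt_q in the frame of foot between -0.06 and 0.06 m and contact force between the fingers and bolt_q above 1 N) or (y of bolt_r in the frame of foot between -0.06 and 0.06 m and contact force between the fingers and bolt_r above 1 N))).
5. the right bolt is tapped with the fingers (over 1 N) (((y of bolt_p in the frame of foot below -0.06 m and contact force between the fingers and bolt_p above 1 N) or (y of bolt_q in the frame of foot below -0.06 m and contact force between the fingers and bolt_q above 1 N) or (y of bolt_r in the frame of foot below -0.06 m and contact force between the fingers and bolt_r above 1 N))).
6. the loose bolt's cap is lifted past 0.7 rad by the fingers (((y of bolt_r in the frame of foot above 0.06 m and value of joint cap_left above 0.7 rad and contact force between the fingers and cap_left above 0.3 N and value of joint each of cap_middle, cap_right below 0.1 rad) or (y of bolt_r in the frame of foot between -0.06 and 0.06 m and value of joint cap_middle above 0.7 rad and contact force between the fingers and cap_middle above 0.3 N and value of joint each of cap_left, cap_right below 0.1 rad) or (y of bolt_r in the frame of foot below -0.06 m and value of joint cap_right above 0.7 rad and contact force between the fingers and cap_right above 0.3 N and value of joint each of cap_left, cap_middle below 0.1 rad))), for 0.2 s.
At the end, for the whole second after the job is handed in: The gripper holds the loose bolt's cap open: its hinge is past 0.7 rad (40 degrees) with the fingers in contact (over 0.3 N); the other two caps are shut (below 0.1 rad) and the knob is back at rest (below 0.1 rad) (((y of bolt_r in the frame of foot above 0.06 m and value of joint cap_left above 0.7 rad and contact force between the fingers and cap_left above 0.3 N and value of joint each of cap_middle, cap_right below 0.1 rad) or (y of bolt_r in the frame of foot between -0.06 and 0.06 m and value of joint cap_middle above 0.7 rad and contact force between the fingers and cap_middle above 0.3 N and value of joint each of cap_left, cap_right below 0.1 rad) or (y of bolt_r in the frame of foot below -0.06 m and value of joint cap_right above 0.7 rad and contact force between the fingers and cap_right above 0.3 N and value of joint each of cap_left, cap_middle below 0.1 rad)) and value of joint knob below 0.1 rad); the arm keeps its last pose, push and grip.
It fails at once if the cap of a tight bolt is lifted (past 0.2 rad) ((value of joint cap_left above 0.2 rad and not (y of bolt_r in the frame of foot above 0.06 m)) or (value of joint cap_middle above 0.2 rad and not (y of bolt_r in the frame of foot between -0.06 and 0.06 m)) or (value of joint cap_right above 0.2 rad and not (y of bolt_r in the frame of foot below -0.06 m))).
It fails at once if a bystander is moved by more than 40 mm (distance of any of bin_bolts, spanner, washer, driver, tape, carton_small, jar_grease from where it was at the start of the episode above 0.04 m).
It also fails if it takes over 72 s, if anything falls off the work surface, if the arm or the gripper's body presses on something with over 40 N, if the wrist force passes 120 N, or if a joint passes its speed limit or range.

### The arm

A 6-joint arm with a two-finger parallel gripper is mounted at the origin on the work surface. World frame = base frame: x ahead of the robot, y to its left, z up, the work surface at z = 0. Lengths are in m, angles in rad, forces in N, time in s.
With the tool pointing down it reaches from about 0.375 to 0.9 m from the base axis. Payload 3.1 kg.
Tool frame: the origin (TCP) lies on the centre line of the jaws, within the pads' length; the fingertips stand 17 mm ahead of it and the grasp point (between the pads) lies 2 mm behind it; z points along the fingers, y is the line along which they close (so a half turn about z gives the same grasp; the last joint's range is limited). The gripper opens to 85 mm and grips with 20 to 120 N. Pads are 22 mm wide; open, the fingers measure 114 mm over their backs; the gripper's body (76 mm by 85 mm) begins 54 mm behind the grasp point. The pads swing forward as they close: fully open they stand 13 mm farther back than shut.
Start: joints at [-1.363, 0.527, 1.433, -0, 1.181, -0.178], TCP at [0.235, -0.579, 0.248] pointing down, gripper open.
Joint ranges: [-3.08, 3.08], [-0.75, 2.2], [0.22, 2.44], [-1.43, 4.57], [0, 2.65], [-2.85, 2.85]. Speed limits (rad/s): [2.79, 2.79, 3.14, 3.14, 3.14, 3.14].

### API

Orientations are given as a 3x3 rotation matrix whose columns are the frame's x, y, z axes.
In Python, from station import ctrl gives the robot as it stands.
- The arm moves only by the shell command python3 -m crank 'ROWS' [OPENING]. ROWS is JSON, a list of rows, each a list of 4 numbers: the shift along the world's x, y, z in mm, then the turn about the world's z in rad. A call has exactly 8 rows; each row shifts and turns the commanded pose from where the row before left it; what a row does not reach is not made up. A row lasts 1/12 s, in which the tool goes at most 41.7 mm and 7.16 degrees, less where a joint would pass 70% of its speed; a pose out of reach is approached as far as the arm can. A call is refused whole if a number of a shift passes 41.7 or a number of a turn 0.125, either way. A call with a gripper value outside its range is refused whole. OPENING is the closure in counts, from 0 (fully open) to 255 (shut), set as the call begins (- or left out, the last holds). The fingers move at their own pace and stop on an object; the grip force is fixed at half the most. Time passes only in rows, so rows that do not move let the fingers close, or fill a call up. It gives the time, the measured TCP pose, the force, the opening and the grip force at its end, in the units of the state.
- ctrl.sense(): the state, without advancing time (a new reading comes with each control period).
- ctrl.capture(name): name is "scene" or "top" or "wrist"; returns (picture, depth): 420x560x3 uint8, red, green, blue; 420x560 float32, m along the optical axis (not along the pixel's ray), 0 where there is no reading.
- ctrl.camera_params(name): a dict with "fx", "fy", "cx", "cy" (pixels), "R" (3x3) and "t" (3): a world point X has camera coordinates R X + t. Camera axes: x right, y down, z forward; pixel columns grow to the right and rows downward; lengths in m; the calibration is good to about 2 mm. A picture is of the moment at which its call begins: read the wrist's pose just before it. camera_params takes no time and is no camera call; for the wrist camera it gives the pose at the moment of the call.
- ctrl.finish_job(): hands the job in; it is judged then, once.
Trained networks look in the newest picture that a camera, given by its name, has taken for a name from the list of things; names that differ only in an ending like _2 or _b are one class to them, and where a whole thing is asked for, a point or a joint stands for the part that bears it (a point fixed in the world has none). Each returns a list of dicts, best first, with "confidence" (0 to 1); they miss things now and then, are a little off and sometimes report something else, mostly with a low value. They report only what shows in the picture. A call takes as long as a camera call. They do not tell look-alikes from the thing itself.
- ctrl.recognise(camera, target): "bbox" ([centre column, centre row, width, height] in pixels, round what is visible of it).
- ctrl.landmark_of(camera, target): "location" ([column, row] in pixels: a listed point, or the origin of a listed thing).
The state is a dict: "t": time; "joints": joint angles; "joint_velocities": joint speeds; "effort": joint torques, N m; "eef_pos": TCP position; "eef_rot": TCP orientation; "force": force on the tool from outside, world axes, zero at the start; "wrist_torque": the same for the moment, N m; "width": finger opening in m; "finger_force": force on a finger pad.
Only numpy, scipy, OpenCV 4.12 (cv2) and the standard library are available. Lean on these libraries where they do the work, as an engineer would, in place of code of your own. Each camera call takes 0.05 s, during which the arm holds its last target. There are 200 camera calls.

## Working session

There is one attempt and no reset: what is moved stays moved. The work goes in short steps, Python scripts to look and compute and a shell command to move; the robot and the scene stay as the last step left them, time stands still between calls to the robot, and variables do not carry over. Pictures are saved under pics/ and viewed, at most 10 in all, crops included, and the job is handed in when it is done.

```bash
mkdir -p pics
cat > h.py <<'E'
import numpy as np,cv2
from station import ctrl
def cap(n,f=None):
    p=ctrl.camera_params(n); im,d=ctrl.capture(n)
    if f: cv2.imwrite('pics/'+f,cv2.cvtColor(im,cv2.COLOR_RGB2BGR))
    return p,im,d
def atz(p,u,v,z):
    r=p['R'].T@np.array([(u-p['cx'])/p['fx'],(v-p['cy'])/p['fy'],1.]); c=-p['R'].T@p['t']
    return c+r*(z-c[2])/r[2]
def atd(p,u,v,d):
    z=d[int(round(v)),int(round(u))]
    return p['R'].T@(np.array([(u-p['cx'])/p['fx']*z,(v-p['cy'])/p['fy']*z,z])-p['t'])
E
python3 - <<'E'
from h import *
np.set_printoptions(precision=3,suppress=True)
for n in ['top','scene']:
    p,im,d=cap(n,n+'1.png'); print(n,-p['R'].T@p['t'],p['R'].round(2).tolist())
    for t,z in [('isolator',0),('knob_grip',None),('left_tab',.081),('middle_tab',.081),('right_tab',.081),('foot',0),('bolt_p',.085)]:
        for r in ctrl.landmark_of(n,t)[:5]:
            u,v=r['location']
            print(t,round(r['confidence'],2),np.round([u,v]),atd(p,min(u,559),min(v,419),d), atz(p,u,v,.08 if z is None else z))
print(ctrl.sense())
E
```

```text
top [0.304 0.171 1.407] [[-0.02, -1.0, 0.01], [-0.98, 0.02, -0.19], [0.19, -0.02, -0.98]]
isolator 0.78 [221. 247.] [0.452 0.364 0.069] [0.459 0.374 0.   ]
isolator 0.61 [139. 244.] [0.469 0.645 0.062] [0.477 0.667 0.   ]
isolator 0.59 [179. 265.] [0.393 0.507 0.059] [0.396 0.522 0.   ]
isolator 0.48 [356. 202.] [ 0.595 -0.105  0.097] [ 0.616 -0.125  0.   ]
knob_grip 0.72 [220. 244.] [0.459 0.366 0.079] [0.459 0.366 0.08 ]
knob_grip 0.69 [358. 229.] [ 0.506 -0.116  0.052] [ 0.502 -0.11   0.08 ]
knob_grip 0.57 [131. 241.] [0.474 0.665 0.085] [0.475 0.667 0.08 ]
knob_grip 0.54 [172. 262.] [0.402 0.523 0.088] [0.403 0.526 0.08 ]
knob_grip 0.41 [329. 236.] [ 0.485 -0.014  0.056] [ 0.481 -0.01   0.08 ]
left_tab 0.65 [292. 213.] [0.571 0.113 0.04 ] [0.563 0.115 0.081]
middle_tab 0.72 [325. 207.] [0.579 0.003 0.093] [0.581 0.001 0.081]
middle_tab 0.35 [362. 224.] [ 0.522 -0.13   0.065] [ 0.519 -0.127  0.081]
right_tab 0.74 [356. 201.] [ 0.599 -0.105  0.096] [ 0.602 -0.108  0.081]
right_tab 0.63 [414. 179.] [ 0.68  -0.323  0.075] [ 0.678 -0.321  0.081]
foot 0.95 [326. 220.] [ 0.536 -0.002  0.086] [ 0.551 -0.013  0.   ]Traceback (most recent call last):
  File "<stdin>", line 6, in <module>
ValueError: it knows: bin_bolts, carton_small, driver, foot, isolator, jar_grease, knob_grip, left_hinge, left_tab, middle_hinge, middle_tab, right_hinge, right_tab, spanner, tape, washer
```

Run:
```python
from h import *
np.set_printoptions(precision=3,suppress=True)
im=cv2.imread('pics/top1.png'); cv2.imwrite('pics/top1c.png',cv2.resize(im[140:320,80:460],(798,378),interpolation=cv2.INTER_CUBIC))
p,im,d=cap('scene','scene1.png'); print(-p['R'].T@p['t'])
for t,z in [('isolator',0),('knob_grip',.08),('left_tab',.081),('middle_tab',.081),('right_tab',.081),('foot',0)]:
        for r in ctrl.landmark_of('scene',t)[:4]:
            u,v=r['location']
            print(t,round(r['confidence'],2),np.round([u,v]),atd(p,min(u,559),min(v,419),d), atz(p,u,v,z))
print(ctrl.sense())
```

```text
[1.096 0.748 1.061]
isolator 0.92 [368. 259.] [0.491 0.382 0.05 ] [0.461 0.364 0.   ]
isolator 0.64 [463. 340.] [0.497 0.673 0.06 ] [0.461 0.669 0.   ]
isolator 0.57 [428. 286.] [0.436 0.532 0.049] [0.404 0.522 0.   ]
isolator 0.27 [217. 169.] [ 0.601 -0.107  0.073] [ 0.565 -0.17   0.   ]
knob_grip 0.86 [474. 328.] [0.471 0.674 0.087] [0.466 0.673 0.08 ]
knob_grip 0.78 [372. 244.] [0.468 0.37  0.08 ] [0.468 0.37  0.08 ]
knob_grip 0.64 [435. 273.] [0.415 0.527 0.08 ] [0.415 0.527 0.08 ]
knob_grip 0.3 [292. 180.] [0.427 0.021 0.007] [0.473 0.072 0.08 ]
middle_tab 0.57 [244. 185.] [ 0.585 -0.001  0.079] [0.585 0.    0.081]
right_tab 0.58 [220. 164.] [ 0.591 -0.104  0.087] [ 0.588 -0.109  0.081]
right_tab 0.26 [257. 161.] [ 0.453 -0.115  0.002] [ 0.501 -0.051  0.081]
foot 0.85 [257. 196.] [0.565 0.028 0.045] [ 0.541 -0.004  0.   ]
{'t': 0.7, 'joints': array([-1.364,  0.527,  1.433,  0.   ,  1.181, -0.179]), 'joint_velocities': array([-0.001, -0.001, -0.   , -0.001, -0.002,  0.   ]), 'effort': array([  0.   , -44.217, -17.839,  -0.   ,   0.001,  -0.   ]), 'eef_pos': array([ 0.235, -0.579,  0.248]), 'eef_rot': array([[ 0.926,  0.376,  0.   ],
       [ 0.376, -0.926, -0.   ],
       [ 0.   ,  0.   , -1.   ]]), 'force': array([ 0.155, -0.584,  0.566]), 'wrist_torque': array([0.006, 0.006, 0.006]), 'finger_force': 0.0, 'width': 0.08550647932461648}
```

View pics/top1c.png

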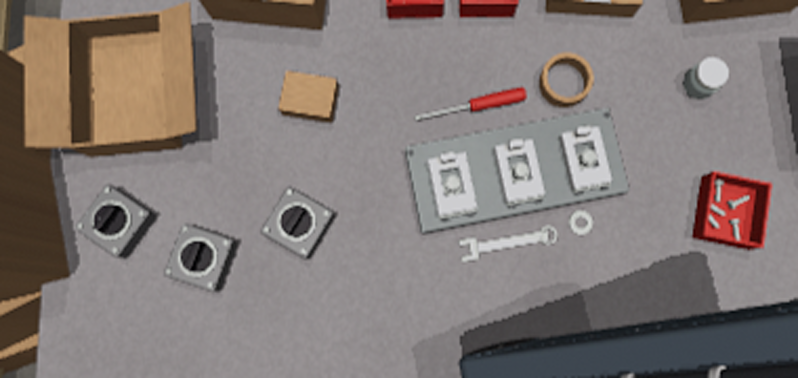

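View pics/scene1.png

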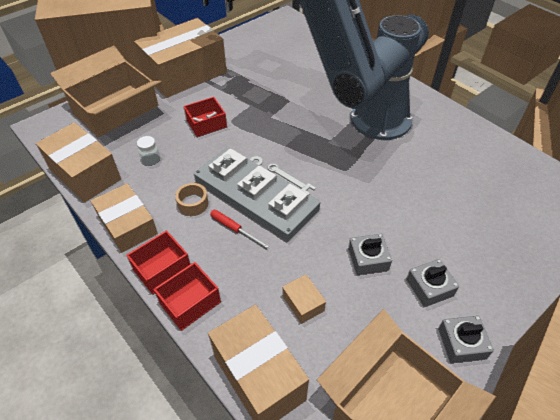

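The top crop shows three isolator look-alikes: at crop px (298,222) r≈0.59 m, (198,258) r≈0.67 m and (110,218) r≈0.82 m. I choose (298,222), world about (0.46,0.37), as the nearest. The foot, with its three caps, is at crop (520,170). The spanner and washer lie in front of it.

```bash
cat >> h.py <<'E'
def cloud(p,d):
    v,u=np.mgrid[0:d.shape[0],0:d.shape[1]]; m=d>0.05
    z=d[m]; X=np.stack([(u[m]-p['cx'])/p['fx']*z,(v[m]-p['cy'])/p['fy']*z,z],1)
    return (X-p['t'])@p['R']
def box(P,c,r,z0,z1):
    m=(np.hypot(P[:,0]-c[0],P[:,1]-c[1])<r)&(P[:,2]>z0)&(P[:,2]<z1); Q=P[m]
    if len(Q)<5: return len(Q)
    (cx,cy),wh,a=cv2.minAreaRect((Q[:,:2]*1000).astype(np.float32)); b=np.cov(Q[:,:2].T); w,V=np.linalg.eigh(b)
    return len(Q),Q[:,2].max().round(3),'rect',np.round([cx,cy,*wh,a],1),'mean',(Q.mean(0)*1000).round(1),'pc',np.degrees(np.arctan2(V[1,1],V[0,1])).round(1),(np.sqrt(w)*1000).round(1)
E
python3 - <<'E'
from h import *
for n in ['top','scene']:
    p,im,d=cap(n); P=cloud(p,d); print(n)
    print('iso',box(P,(.46,.366),.07,.04,.056)); print('knob',box(P,(.46,.366),.035,.07,.12))
    print('foot',box(P,(.545,0),.22,.03,.048))
    for c in [(.571,.115),(.583,.002),(.598,-.108)]: print('tab',box(P,c,.025,.078,.11))
E
```

```text
top
iso (480, np.float64(0.056), 'rect', array([457.5, 364.8,  90.4,  89.7,  58.9]), 'mean', array([456.4, 363.5,  50. ]), 'pc', np.float64(91.9), array([29. , 29.5]))
knob (61, np.float64(0.091), 'rect', array([457.9, 364.5,  13.7,  45. ,  60.4]), 'mean', array([456.3, 364.4,  84.1]), 'pc', np.float64(151.2), array([ 4.1, 13.2]))
foot (2899, np.float64(0.048), 'rect', array([594.7,   3.2, 258.3, 360.5,  10.2]), 'mean', array([552.3,  -6.6,  39.8]), 'pc', np.float64(106.0), array([ 55.5, 108.1]))
tab (28, np.float64(0.098), 'rect', array([554.7, 113.3,  12.8,  21.1,   2.9]), 'mean', array([553.8, 113.1,  91.3]), 'pc', np.float64(104.1), array([3.9, 7.1]))
tab (31, np.float64(0.096), 'rect', array([ 5.752e+02, -1.000e-01,  1.270e+01,  2.370e+01,  1.070e+01]), 'mean', array([573.9,   0.9,  89.7]), 'pc', np.float64(94.5), array([3.8, 7.4]))
tab (30, np.float64(0.098), 'rect', array([ 595. , -113. ,   12.5,   23.2,    9.5]), 'mean', array([ 594.4, -112.5,   91.4]), 'pc', np.float64(95.5), array([3.9, 7.4]))
scene
iso (756, np.float64(0.056), 'rect', array([462.5, 364.3,  91.6,  90.7,  58
[... 237 characters left out ...]
ray([ 4.1, 13.7]))
foot (3438, np.float64(0.048), 'rect', array([598.1,   3.5, 259.7, 364.4,  10. ]), 'mean', array([575.3,   7.5,  39.7]), 'pc', np.float64(110.4), array([ 50.9, 110.8]))
tab (56, np.float64(0.096), 'rect', array([560.1, 113.6,  12.3,  23.2,  11.1]), 'mean', array([560.5, 113.8,  88.7]), 'pc', np.float64(105.0), array([3.7, 7.2]))
tab (58, np.float64(0.096), 'rect', array([5.797e+02, 1.000e-01, 1.340e+01, 2.500e+01, 4.700e+00]), 'mean', array([580.6,   0.8,  88.4]), 'pc', np.float64(106.0), array([3.7, 7.8]))
tab (51, np.float64(0.098), 'rect', array([ 598.5, -113.4,   14.6,   27.2,    5.4]), 'mean', array([ 600.2, -111. ,   88.8]), 'pc', np.float64(99.8), array([3.9, 7.7]))
```

```bash
python3 -m crank '[[27,31,2,0],[27,31,2,0],[27,31,2,0],[27,31,2,0],[27,31,2,0],[27,31,2,0],[27,31,2,0],[27,31,2,0]]' 0
```

```text
t: 1.47
eef_pos: [0.4523, -0.3294, 0.2646]
eef_rot: [[0.927, 0.376, 0.0], [0.376, -0.927, -0.0], [0.0, 0.0, -1.0]]
force: [0.7, -0.2, 0.7]
width: 0.0855
finger_force: 0.0
```

```bash
python3 -m crank '[[0,38.5,0,0.124],[0,38.5,0,0.124],[0,38.5,0,0.124],[0,38.5,0,0.124],[0,38.5,0,0.124],[0,38.5,0,0.124],[0,38.5,0,0.124],[0,38.5,0,0.124]]' 0
python3 -m crank '[[1,38.5,0,0.124],[1,38.5,0,0.124],[1,38.5,0,0.124],[1,38.5,0,0.124],[1,38.5,0,0.124],[1,38.5,0,0.124],[1,38.5,0,0.124],[1,38.5,0,0.124]]' 0
python3 -m crank '[[0,38.5,0,0.124],[0,38.5,0,0.124],[0,0,-10,0],[0,0,-10,0],[0,0,-10,0],[0,0,-10,0],[0,0,0,0],[0,0,0,0]]' 0
python3 - <<'E'
from h import *
p,im,d=cap('wrist','w1.png'); P=cloud(p,d); print(-p['R'].T@p['t'])
print('iso',box(P,(.46,.366),.07,.04,.056)); print('knob',box(P,(.46,.366),.035,.07,.12))
E
```

```text
t: 2.13
eef_pos: [0.451, -0.0213, 0.2646]
eef_rot: [[0.186, 0.983, 0.001], [0.983, -0.186, -0.0], [-0.0, 0.001, -1.0]]
force: [0.7, 0.1, 0.3]
width: 0.0852
finger_force: 0.0
t: 2.8
eef_pos: [0.4589, 0.287, 0.2646]
eef_rot: [[-0.721, 0.693, 0.001], [0.693, 0.721, 0.0], [-0.0, 0.0, -1.0]]
force: [0.9, 0.0, -0.1]
width: 0.0852
finger_force: 0.0
t: 3.47
eef_pos: [0.459, 0.3604, 0.2233]
eef_rot: [[-0.865, 0.502, -0.002], [0.502, 0.865, -0.001], [0.001, -0.002, -1.0]]
force: [-0.4, -0.7, 0.2]
width: 0.0854
finger_force: 0.0
[0.39528757 0.39714177 0.34828416]
iso (6797, np.float64(0.056), 'rect', array([458.4, 363.6,  90.2,  90.7,  58.8]), 'mean', array([453.5, 366.4,  49.3]), 'pc', np.float64(62.9), array([28.7, 29.2]))
knob (927, np.float64(0.087), 'rect', array([457.9, 363.9,  13. ,  45.4,  58.6]), 'mean', array([456.3, 364.8,  84.6]), 'pc', np.float64(149.0), array([ 3.7, 13.6]))
```

View pics/w1.png

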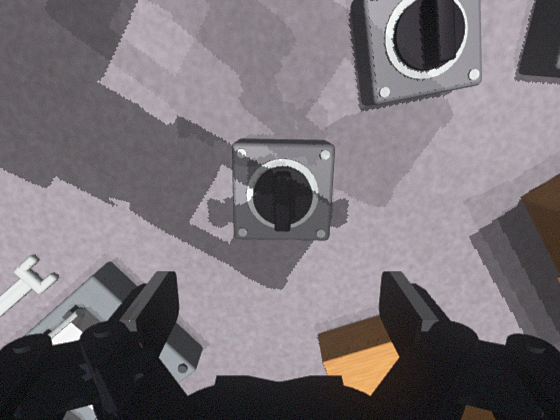

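The wrist view shows the chosen isolator at pixel (283,190), with its bar aligned with the tool's x axis. The measured knob axis is (0.458,0.364), top 0.087, which matches the size given. Next I descend, grip and twist.

```bash
python3 -m crank '[[-1,2.5,-30,0],[0,0,-35,0],[0,0,-35,0],[0,0,-25,0],[0,0,-12,0],[0,0,-5,0],[0,0,0,0],[0,0,0,0]]' 0
python3 -m crank '[[0,0,0,0],[0,0,0,0],[0,0,0,0],[0,0,0,0],[0,0,0,0],[0,0,0,0],[0,0,0,0],[0,0,0,0]]' 255
```

```text
t: 4.18
eef_pos: [0.4594, 0.3649, 0.0836]
eef_rot: [[-0.866, 0.5, 0.002], [0.5, 0.866, 0.001], [-0.001, 0.002, -1.0]]
force: [-0.1, -0.7, 0.3]
width: 0.0853
finger_force: 0.0
t: 4.85
eef_pos: [0.4581, 0.3643, 0.0828]
eef_rot: [[-0.866, 0.501, -0.0], [0.501, 0.866, -0.0], [0.0, -0.0, -1.0]]
force: [-0.9, -1.1, 5.5]
width: 0.0118
finger_force: 59.3
```

```bash
python3 -m crank '[[0,0,0,-0.12],[0,0,0,-0.12],[0,0,0,-0.12],[0,0,0,-0.12],[0,0,0,-0.12],[0,0,0,-0.12],[0,0,0,-0.12],[0,0,0,-0.12]]'
python3 -m crank '[[0,0,0,-0.1],[0,0,0,-0.1],[0,0,0,-0.02],[0,0,0,0],[0,0,0,0],[0,0,0,0],[0,0,0,0],[0,0,0,0]]'
python3 - <<'E'
from h import *
print(ctrl.sense()['wrist_torque'])
p,im,d=cap('scene','s2.png'); c=cv2.resize(im[200:290,320:430],(660,540)); cv2.imwrite('pics/s2c.png',c[:,:,::-1])
E
```

```text
t: 5.52
eef_pos: [0.4592, 0.3649, 0.0828]
eef_rot: [[-0.082, 0.997, 0.002], [0.997, 0.082, 0.001], [0.001, 0.002, -1.0]]
force: [1.0, 0.1, 3.0]
width: 0.0118
finger_force: 58.9
t: 6.18
eef_pos: [0.4594, 0.3649, 0.0828]
eef_rot: [[0.132, 0.991, 0.003], [0.991, -0.132, 0.001], [0.002, 0.003, -1.0]]
force: [4.7, -1.3, 5.6]
width: 0.0115
finger_force: 59.2
[-0.052341   -0.62942913  0.12052789]
```

```bash
python3 -m crank '[[0,0,0,-0.03],[0,0,0,-0.03],[0,0,0,0],[0,0,0,0],[0,0,0,0],[0,0,0,0],[0,0,0,0],[0,0,0,0]]'
python3 -c "
from h import *
s=ctrl.sense();print(s['wrist_torque'],s['force'])"
```

```text
t: 6.9
eef_pos: [0.4595, 0.3649, 0.0828]
eef_rot: [[0.189, 0.982, 0.003], [0.982, -0.189, 0.001], [0.001, 0.003, -1.0]]
force: [4.5, -1.3, 5.7]
width: 0.0115
finger_force: 59.3
[-0.00099646 -0.62162815  0.52136635] [ 4.52988771 -1.26066602  5.67654997]
```

```bash
python3 -m crank '[[0,0,0,0],[0,0,0,0],[0,0,0,0],[0,0,0,0],[0,0,0,0],[0,0,0,0],[0,0,0,0],[0,0,0,0]]' 0
python3 -m crank '[[0,0,25,0],[0,0,35,0],[0,0,35,0],[0,0,35,0],[0,0,15,0],[0,0,0,0],[0,0,0,0],[0,0,0,0]]'
python3 - <<'E'
from h import *
p,im,d=cap('wrist'); P=cloud(p,d); 
print('knob',box(P,(.458,.364),.035,.07,.12))
p,im,d=cap('top'); P=cloud(p,d)
print('knob',box(P,(.458,.364),.035,.07,.12))
E
```

```text
t: 7.57
eef_pos: [0.4577, 0.3641, 0.0821]
eef_rot: [[0.192, 0.981, -0.001], [0.981, -0.192, -0.001], [-0.001, -0.001, -1.0]]
force: [0.5, 0.4, 0.2]
width: 0.0852
finger_force: 0.0
t: 8.23
eef_pos: [0.4572, 0.3639, 0.2261]
eef_rot: [[0.192, 0.981, -0.003], [0.981, -0.192, -0.001], [-0.002, -0.002, -1.0]]
force: [-0.2, -0.9, -0.8]
width: 0.0857
finger_force: 0.0
knob (1070, np.float64(0.087), 'rect', array([458.4, 364. ,  13.4,  45.9,  58.9]), 'mean', array([458.7, 365.4,  83.4]), 'pc', np.float64(148.9), array([ 4.1, 13.2]))
knob (19, np.float64(0.089), 'rect', array([451. , 372.5,  12.4,  22.3,  32.3]), 'mean', array([451.8, 369.7,  84.8]), 'pc', np.float64(137.1), array([3.6, 6.4]))
```

```bash
python3 -m crank '[[5.5,-26,0,-0.12],[5.5,-26,0,-0.12],[5.5,-26,0,-0.12],[5.5,-26,0,-0.12],[5.5,-26,0,-0.12],[5.5,-26,0,-0.12],[5.5,-26,0,-0.12],[5.5,-26,0,-0.12]]' 255
python3 -m crank '[[5.5,-26,0,-0.12],[5.5,-26,0,-0.12],[0,0,0,0],[0,0,0,0],[0,0,0,0],[0,0,0,0],[0,0,0,0],[0,0,0,0]]'
python3 - <<'E'
from h import *
p,im,d=cap('wrist','w3.png'); P=cloud(p,d); 
for c in [(.555,.113),(.575,0),(.595,-.113)]: print('tab',box(P,c,.022,.088,.1))
for c in [(.511,.106),(.532,-.008),(.552,-.121)]: print('bolt',box(P,c,.025,.080,.09))
E
```

```text
t: 9.0
eef_pos: [0.5015, 0.1551, 0.2257]
eef_rot: [[0.916, 0.4, -0.003], [0.4, -0.916, -0.0], [-0.003, -0.001, -1.0]]
force: [1.5, -0.6, -0.1]
width: 0.0001
finger_force: 0.0
t: 9.67
eef_pos: [0.5128, 0.1054, 0.2271]
eef_rot: [[0.984, 0.179, -0.001], [0.179, -0.984, 0.0], [-0.0, -0.0, -1.0]]
force: [0.3, 0.3, -0.8]
width: 0.0
finger_force: 0.0
tab (509, np.float64(0.094), 'rect', array([556.2, 111.5,  11.9,  23.5,  10.8]), 'mean', array([556.2, 111.6,  91.9]), 'pc', np.float64(99.9), array([3.4, 6.8]))
tab (519, np.float64(0.094), 'rect', array([576.4,  -1.3,  11.3,  24.2,  10.6]), 'mean', array([ 5.764e+02, -5.000e-01,  9.180e+01]), 'pc', np.float64(100.3), array([3.4, 7. ]))
tab 0
bolt (694, np.float64(0.086), 'rect', array([512.9, 103.9,  26.8,  23.1,   9.7]), 'mean', array([513.5, 104.1,  83.4]), 'pc', np.float64(62.6), array([6.1, 6.2]))
bolt (702, np.float64(0.086), 'rect', array([532.9,  -9.2,  27.2,  23.4,  69.8]), 'mean', array([533.4,  -8. ,  83.4]), 'pc', np.float64(130.6), array([6.1, 6.1]))
bolt (284, np.float64(0.086), 'rect', array([ 549.2, -115.5,   24.2,   11.1,   25.2]), 'mean', array([ 550.8, -114.7,   82.6]), 'pc', np.float64(-159.1), array([2.5, 5.8]))
```

View pics/w3.png

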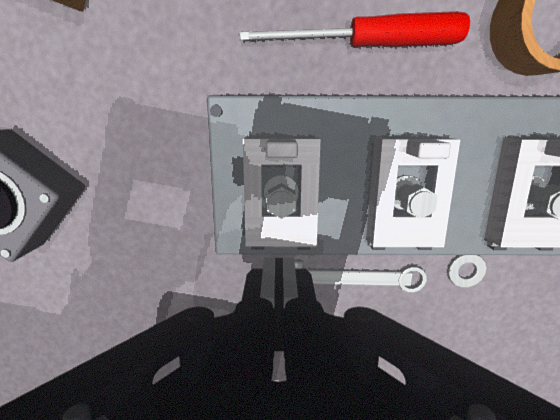

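The wrist view shows the left bolt at px (282,195), the middle bolt at (420,203), and the tabs at (282,150) and (432,150). Heights and sizes match what was given. I'll tap the left bolt first.

```bash
python3 -m crank '[[0,-1,-35,0],[0,0,-35,0],[0,0,-30,0],[0,0,-15,0],[0,0,-5,0],[0,0,0,0],[0,0,0,0],[0,0,0,0]]'
python3 -m crank '[[0,0,-1,0],[0,0,-1,0],[0,0,-1,0],[0,0,-1,0],[0,0,-1,0],[0,0,-1,0],[0,0,0,0],[0,0,0,0]]'
```

```text
t: 10.38
eef_pos: [0.5143, 0.1037, 0.1086]
eef_rot: [[0.984, 0.177, 0.003], [0.177, -0.984, -0.0], [0.003, 0.001, -1.0]]
force: [-0.7, 0.2, 0.6]
width: 0.0003
finger_force: 0.0
t: 11.05
eef_pos: [0.5133, 0.1035, 0.1013]
eef_rot: [[0.984, 0.177, 0.0], [0.177, -0.984, 0.0], [0.0, 0.0, -1.0]]
force: [0.7, 0.4, 0.4]
width: -0.0
finger_force: 0.6
```

```bash
python3 -m crank '[[0,0,-0.7,0],[0,0,-0.7,0],[0,0,-0.6,0],[0,0,0,0],[0,0,0,0],[0,0,0,0],[0,0,0,0],[0,0,0,0]]'
```

```text
t: 11.72
eef_pos: [0.5133, 0.1035, 0.0993]
eef_rot: [[0.984, 0.177, 0.0], [0.177, -0.984, -0.0], [0.0, 0.0, -1.0]]
force: [0.4, -0.2, 1.3]
width: -0.0003
finger_force: 0.8
```

```bash
python3 -m crank '[[0,0,-0.7,0],[0,0,-0.7,0],[0,0,-0.6,0],[0,0,0,0],[0,0,0,0],[0,0,0,0],[0,0,0,0],[0,0,0,0]]'
python3 -m crank '[[0,0,-0.7,0],[0,0,-0.7,0],[0,0,-0.6,0],[0,0,0,0],[0,0,0,0],[0,0,0,0],[0,0,0,0],[0,0,0,0]]'
python3 -c "
from h import *
import time
for i in range(3):
  ctrl.capture('wrist');print(ctrl.sense()['force'],ctrl.sense()['eef_pos'])"
```

```text
t: 12.38
eef_pos: [0.5133, 0.1035, 0.0973]
eef_rot: [[0.984, 0.177, 0.0], [0.177, -0.984, -0.0], [0.0, 0.0, -1.0]]
force: [-0.0, -0.4, 2.5]
width: -0.0004
finger_force: 1.0
t: 13.05
eef_pos: [0.5133, 0.1035, 0.0954]
eef_rot: [[0.984, 0.177, 0.0], [0.177, -0.984, 0.0], [0.0, 0.0, -1.0]]
force: [0.0, -0.1, 2.3]
width: -0.0001
finger_force: 1.2
[-0.19893063  0.47716677  3.36117379] [0.51324195 0.10347216 0.0953388 ]
[-0.16807178  0.4865434   3.07446843] [0.51326439 0.1034694  0.09534841]
[ 0.65357226 -0.74153574  2.69009924] [0.51325913 0.10348048 0.09535899]
```

The left bolt sinks about 6.5 mm at roughly 2.5–3 N, so it is probably the loose one. Next is the middle bolt.

```bash
python3 -m crank '[[0,0,20,0],[0,0,15,0],[5,-28,0,0],[5,-28.5,0,0],[5,-28,0,0],[5,-28,0,0],[0,0,0,0],[0,0,0,0]]'
python3 -m crank '[[0,0,-15,0],[0,0,-8,0],[0,0,-4,0],[0,0,-1,0],[0,0,-1,0],[0,0,-0.5,0],[0,0,0,0],[0,0,0,0]]'
```

```text
t: 13.87
eef_pos: [0.5331, -0.0103, 0.1299]
eef_rot: [[0.985, 0.174, -0.001], [0.174, -0.985, 0.0], [-0.001, -0.001, -1.0]]
force: [-0.9, 0.1, -0.5]
width: 0.0001
finger_force: 0.0
t: 14.53
eef_pos: [0.5317, -0.0078, 0.1016]
eef_rot: [[0.984, 0.178, -0.003], [0.178, -0.984, 0.001], [-0.003, -0.001, -1.0]]
force: [-3.9, 0.9, 8.2]
width: 0.0
finger_force: 4.1
```

```bash
python3 -m crank '[[0,0,-0.5,0],[0,0,-0.5,0],[0,0,0,0],[0,0,0,0],[0,0,0,0],[0,0,0,0],[0,0,0,0],[0,0,0,0]]'
```

```text
t: 15.2
eef_pos: [0.5317, -0.0078, 0.1015]
eef_rot: [[0.984, 0.178, -0.003], [0.178, -0.984, 0.001], [-0.002, -0.001, -1.0]]
force: [-4.6, 0.7, 14.5]
width: 0.0
finger_force: 7.4
```

Middle is tight: it stops at 14 N with no sinking. Next is the right bolt.

```bash
python3 -m crank '[[0,0,15,0],[0,0,15,0],[5,-28,0,0],[5,-28.5,0,0],[5,-28.5,0,0],[5,-28,0,0],[0,0,0,0],[0,0,0,0]]'
python3 -m crank '[[0,0,-15,0],[0,0,-8,0],[0,0,-4,0],[0,0,-1,0],[0,0,-1,0],[0,0,-0.5,0],[0,0,-0.5,0],[0,0,0,0]]'
```

```text
t: 15.87
eef_pos: [0.5534, -0.1227, 0.1297]
eef_rot: [[0.985, 0.175, 0.0], [0.175, -0.985, 0.0], [0.0, -0.0, -1.0]]
force: [-0.6, 0.9, 0.4]
width: -0.0001
finger_force: 0.0
t: 16.53
eef_pos: [0.5518, -0.1201, 0.1015]
eef_rot: [[0.984, 0.178, -0.003], [0.178, -0.984, 0.001], [-0.003, -0.002, -1.0]]
force: [-4.1, 2.6, 13.5]
width: -0.0
finger_force: 6.9
```

The right bolt is tight too, so the left one is loose. Next I go to its tab and grip it across its width, so it can pivot between the pads.

```bash
python3 -m crank '[[0,0,30,0],[0,0,30,0],[0.5,39,0,0],[0.5,39,0,0],[0.5,39,0,0],[0.5,39,0,0],[0.5,39,0,0],[0.5,38.5,0,0]]' 100
python3 -m crank '[[0,0,0,0],[0,0,0,0],[0,0,-20,0],[0,0,-20,0],[0,0,-15,0],[0,0,-8,0],[0,0,-3,0],[0,0,0,0]]'
python3 - <<'E'
from h import *
cap('wrist','w4.png')
E
```

```text
t: 17.2
eef_pos: [0.5551, 0.1143, 0.1598]
eef_rot: [[0.984, 0.178, -0.001], [0.178, -0.984, 0.0], [-0.001, -0.0, -1.0]]
force: [0.5, 0.4, 1.1]
width: 0.0516
finger_force: 0.0
t: 17.87
eef_pos: [0.5559, 0.1107, 0.0932]
eef_rot: [[0.984, 0.176, -0.002], [0.176, -0.984, -0.0], [-0.002, -0.0, -1.0]]
force: [0.0, -0.2, 0.3]
width: 0.0518
finger_force: 0.0
```

View pics/w4.png

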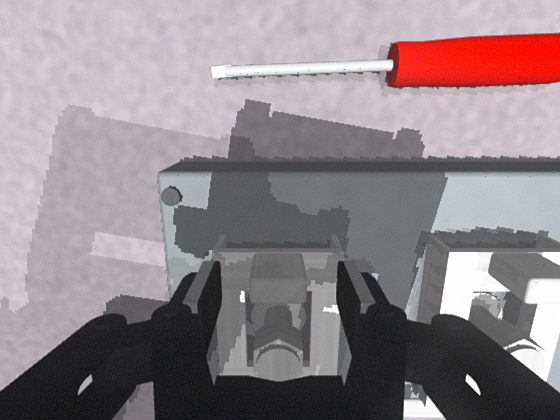

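The left tab (px 278,275) sits centred between the pads (px 210 and 350). Closing the gripper.

```bash
python3 -m crank '[[0,0,0,0],[0,0,0,0],[0,0,0,0],[0,0,0,0],[0,0,0,0],[0,0,0,0],[0,0,0,0],[0,0,0,0]]' 255
python3 - <<'E'
import numpy as np
# grip point: hinge->point (89+dx,36+dz), hold ~7 mm above point
r=np.array([89,43.]);a=np.linspace(0,.9,19)
f=np.array([.985,.174])
D=np.array([[np.cos(t)*r[0]-np.sin(t)*r[1]-r[0],np.sin(t)*r[0]+np.cos(t)*r[1]-r[1]] for t in a])
for t,s in zip(a[1:],np.diff(D,axis=0)): print(t.round(2),(f*s[0]).round(1),s[1].round(1))
E
```

```text
t: 18.58
eef_pos: [0.5569, 0.1114, 0.0949]
eef_rot: [[0.984, 0.177, 0.002], [0.177, -0.984, -0.0], [0.002, 0.001, -1.0]]
force: [-0.7, -1.0, 5.9]
width: 0.0221
finger_force: 59.4
0.05 [-2.2 -0.4] 4.4
0.1 [-2.4 -0.4] 4.3
0.15 [-2.6 -0.5] 4.1
0.2 [-2.8 -0.5] 4.0
0.25 [-3.  -0.5] 3.9
0.3 [-3.2 -0.6] 3.7
0.35 [-3.4 -0.6] 3.5
0.4 [-3.6 -0.6] 3.4
0.45 [-3.7 -0.7] 3.2
0.5 [-3.9 -0.7] 3.0
0.55 [-4.  -0.7] 2.8
0.6 [-4.2 -0.7] 2.6
0.65 [-4.3 -0.8] 2.4
0.7 [-4.4 -0.8] 2.1
0.75 [-4.5 -0.8] 1.9
0.8 [-4.6 -0.8] 1.7
0.85 [-4.7 -0.8] 1.4
0.9 [-4.7 -0.8] 1.2
```

```bash
python3 -m crank '[[-2.2,-0.4,4.4,0],[-2.4,-0.4,4.3,0],[-2.6,-0.5,4.1,0],[-2.8,-0.5,4,0],[-3,-0.5,3.9,0],[-3.2,-0.6,3.7,0],[0,0,0,0],[0,0,0,0]]'
```

```text
t: 19.25
eef_pos: [0.5387, 0.1082, 0.118]
eef_rot: [[0.984, 0.176, -0.002], [0.176, -0.984, -0.0], [-0.003, -0.0, -1.0]]
force: [0.1, -3.2, -6.4]
width: 0.0221
finger_force: 59.2
```

```bash
python3 -m crank '[[-3.4,-0.6,3.5,0],[-3.6,-0.6,3.4,0],[-3.7,-0.7,3.2,0],[-3.9,-0.7,3,0],[-4,-0.7,2.8,0],[-4.2,-0.7,2.6,0],[0,0,0,0],[0,0,0,0]]'
python3 -m crank '[[-4.3,-0.8,2.4,0],[-4.4,-0.8,2.1,0],[-4.5,-0.8,1.9,0],[-4.6,-0.8,1.7,0],[-4.7,-0.8,1.4,0],[-4.7,-0.8,1.2,0],[0,0,0,0],[0,0,0,0]]'
python3 - <<'E'
from h import *
p,im,d=cap('scene','s5.png'); c=cv2.resize(im[110:240,170:350],(720,520),interpolation=cv2.INTER_CUBIC); cv2.imwrite('pics/s5c.png',c[:,:,::-1])
cap('wrist','w5.png')
P=cloud(p,d); q=(P-[.513,.104,0])@np.array([[.985,-.174,0],[.174,.985,0],[0,0,1]])
E
```

```text
t: 19.92
eef_pos: [0.5154, 0.1041, 0.1365]
eef_rot: [[0.984, 0.177, -0.003], [0.177, -0.984, -0.001], [-0.003, 0.0, -1.0]]
force: [-0.4, -5.9, -9.8]
width: 0.0221
finger_force: 59.2
t: 20.58
eef_pos: [0.4898, 0.0995, 0.1477]
eef_rot: [[0.984, 0.178, 0.001], [0.178, -0.984, -0.001], [0.001, 0.001, -1.0]]
force: [1.6, -5.1, -11.3]
width: 0.0218
finger_force: 59.2
```

View pics/s5c.png

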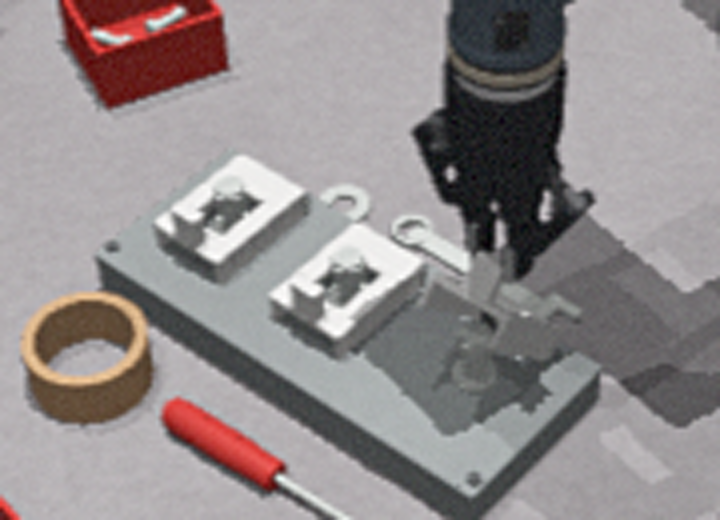

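View pics/w5.png

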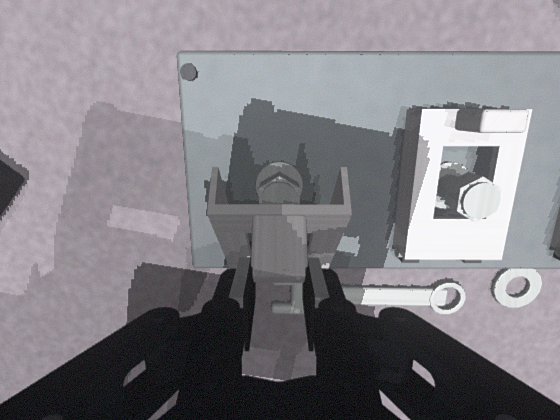

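The left cap is raised, with its tab held between the pads (wrist px 280,245). The other two caps are shut. One angle check from depth, then hand in.

Run:
```python
from h import *
p,im,d=cap('wrist')
for u in (230,335):
    for v in (208,213,217): print(u,v,atd(p,u,v,d).round(4))
```

```text
230 208 [0.5158 0.1265 0.1253]
230 213 [0.514  0.126  0.1269]
230 217 [0.5117 0.1259 0.1256]
335 208 [0.5241 0.0804 0.1252]
335 213 [0.5223 0.0803 0.127 ]
335 217 [0.52   0.0795 0.1253]
```

```bash
python3 -c "
from h import *
print(ctrl.finish_job())"
```

```text
the job is handed in; nothing more can be done
None
```

The job is handed in: I twisted the knob to its stop and it sprang back, tapped the bolts left, middle, right, found the left one loose, and finished with the gripper holding the left cap open at about 0.8 rad (46°), the other two caps shut; the hand-in returned no verdict.

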